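# Snap the diffuser cap into an LED lamp head with a hand pusher

## Robot

A 6-joint arm with a two-finger parallel gripper is mounted at the origin on the work surface. World frame = base frame: x ahead of the robot, y to its left, z up, the work surface at z = 0. Lengths are in m, angles in degrees, forces in N, time in s.
With the tool pointing down it reaches from about 0.25 to 0.725 m from the base axis. Payload 9.7 kg.
Tool frame: the origin (TCP) lies on the centre line of the jaws, within the pads' length; the fingertips stand 19 mm ahead of it and the grasp point (between the pads) is the TCP; z points along the fingers, y is the direction in which the jaws open and shut (so a half turn about z gives the same grasp; the last joint's range is limited). The gripper opens to 85 mm and grips with 20 to 120 N. Pads are 22 mm wide; open, the fingers measure 114 mm over their backs; the gripper's body (76 mm by 85 mm) begins 54 mm behind the grasp point. The pads swing forward as they close: fully open they stand 13 mm farther back than shut.
Start: joints at [-64.802, 4.979, 10.078, 95.1, 0, 90], TCP at [0.234, -0.498, 0.25] pointing down, gripper open.
Joint ranges: [-179.16, 179.16], [-48.56, 103.87], [-65.8, 70.77], [-126.05, 130.52], [-82.76, 87.17], [-180, 180]. Speed limits (degrees/s): [127.2, 127.2, 147.25, 180, 180, 180].

## Interface

Orientations are given as [roll, pitch, yaw] about the fixed x, y, z axes, in that order (R = Rz(yaw) Ry(pitch) Rx(roll)).
In Python, from workcell import bot, viewer, job gives the robot as it stands.
- The arm moves only by the tool play_rows, never from a script. Its argument "commands" is a list of rows, each an object of numbers: "tx", "ty", "tz": the shift along the tool's x, y, z in cm; "ax", "ay", "az": the turn, a rotation vector about the tool's x, y, z in rad. A call has 1 to 20 rows; each row is the pose to reach, as a shift and turn from the pose commanded when the call began, along the tool's axes at that moment; what a row does not reach only later rows make up. A row lasts 1/10 s, in which the tool goes at most 50 mm and 8.59 degrees, less where a joint would pass 70% of its speed; a pose out of reach is approached as far as the arm can. A call with a gripper value outside its range is refused whole. "grip" is the finger opening in cm, from 0 to 8.54, set as the call begins (left out, the last holds). The fingers move at their own pace and stop on an object; "newtons" is the grip in N (left out, the last holds). Time passes only in rows, so rows that repeat a pose let the fingers close. It gives the time, the measured TCP pose, the force and the opening at its end, in the units of the state.
- bot.get_obs(): the state, without advancing time (a new reading comes with each control period).
- viewer.camera(name): name is "scene" or "side" or "wrist"; returns a dict with "pixels" (420x560x3 uint8, red, green, blue), "depth" (420x560 float32, m along the optical axis (not along the pixel's ray), 0 where there is no reading), "fx", "fy", "cx", "cy" (pixels), "rvec" (rotation vector, rad) and "tvec" (3), from world to camera coordinates, as OpenCV has them; the wrist camera has in their place "tool_from_camera" (4x4, takes a point from camera to tool coordinates, whose origin is the TCP and whose axes are the flange's). Camera axes: x right, y down, z forward; pixel columns grow to the right and rows downward; lengths in m; the calibration is good to about 2 mm. A picture is of the moment at which its call begins: read the wrist's pose just before it.
- job.job_done(): hands the job in, once; it reports no verdict.
The state is a dict: "time": time; "q": joint angles; "qd": joint speeds; "joint_efforts": joint torques, N m; "ee_pos": TCP position; "tcp_rot": TCP orientation; "wrist_force": force on the tool from outside, world axes, zero at the start; "torque": the same for the moment, N m; "opening": finger opening in m.
Only numpy, scipy, OpenCV 4.12 (cv2) and the standard library are available. Lean on these libraries where they do the work, as an engineer would, in place of code of your own. Each camera call takes 0.05 s, during which the arm holds its last target.

## Task

Take the red-handled pusher out of its wooden stand and, with its white nose on the orange-rimmed cap that lies loosely in the lamp head, press the cap straight down until it snaps fully home under the four brass catches; press gently enough not to crack it. Then put the pusher back upright in its stand, and leave everything else on the bench alone.

Things in the scene. Friction and masses are not known exactly. Their poses are not given: they have to be found in the camera images.
- fixture: black base plate 120 x 120 x 10 mm fixed to the bench; origin under its centre, z up, the bore's axis above it. It carries the lamp head on springs: pressed, the head gives way and sinks, 10 to 35 mm for the forces needed here (how much differs each time), stops hard after 38 mm and comes back up slowly when let go, as its slide is damped (75 N per m/s).
- bore (a point): centre of the mouth of the round bore (45.5 mm across, 16 mm deep, flat floor) in the lamp head, an aluminium block 80 x 80 x 24 mm, its top 74 mm above the bench when unloaded. Moves with the head; z up. Four sprung brass ball catches, 90 degrees apart, stick out 2.75 mm into the bore, centres 4.4 mm below the mouth.
- cap: orange disc with white flat top, 44 mm across, 8 mm thick, lower edge tapered; origin under its centre, z up. It starts loose on the catches, underside 4.8 mm below the bore's mouth, top 3.2 mm proud. Home, on the bore's floor, its top is 8 mm below the mouth, the balls above its rim. Passing the catches takes 9 to 12 N, then resistance drops; it cracks above 21 N.
- pusher: hand pusher, 110 mm tall, about 90 g, upright in the stand: round white nose 20 mm across, 45 mm long; black collar 34 mm across, 5 mm thick; red square handle 20 x 20 mm, 60 mm long (50 to 110 mm above the nose face). Origin at the centre of the flat nose face (lower end), z along the handle, x and y square to its flat sides.
- stand: light wooden block 70 x 70 x 45 mm fixed to the bench; in its top a square hole 26 x 26 mm, 35 mm deep, where the pusher stands, its nose face on the hole's floor 10 mm above the bench and its collar 10 mm above the block. Origin at the centre of its underside, z up, x and y along the hole's sides.
- spool_blue: bystander: blue spool of solder, 72 mm across, 60 mm high, standing; origin under its centre
- spool_green: bystander: green spool of solder, 54 mm across, 30 mm high; origin under its centre
- spool_white: bystander: white spool, 60 mm across, 25 mm high; origin under its centre
- cutters: bystander: side cutters with red handles, 150 mm long, lying flat, 10 mm high; origin under the middle, x towards the jaws
- pliers: bystander: pliers with yellow handles, 150 mm long, lying flat, 10 mm high; origin under the middle, x towards the jaws
- knife: bystander: yellow utility knife, 130 mm long body, 22 mm wide, 12 mm high, lying flat; origin under the middle of the body, x towards the blade
- led_strip: bystander: black strip of eight white LEDs, 100 x 12 x 4 mm, lying flat; origin under its centre, x along it
- spare_cap: bystander: a second, spare cap of the same kind lying on the bench; origin at the centre of its underside
Mind the look-alikes: they are no part of the job. Leave any pink or purple look-alike of the pusher alone.

How it is judged (in metres and radians):
On the way, in this order (a step that is already met when the one before it is completed fails the run):
1. the pusher is lifted clear of its stand in the fingers (z of pusher in the frame of stand above 0.05 m and contact force between the fingers and pusher above 2 N), for 0.1 s.
2. the cap is fully home in the bore with the pusher's nose still pressing on it (z of cap in the frame of bore below -0.0145 m and horizontal distance between cap and bore below 0.0025 m and angle between the z axis of cap and the z axis of bore, either way round below 0.06 rad and contact force between pusher and cap above 0.5 N), for 0.05 s.
At the end, for the whole second after the job is handed in: Cap home: underside at least 14.5 mm below the bore's mouth, centred within 2.5 mm, level with the lamp head within 0.06 rad, at rest. Pusher standing released in its stand: nose face under 14 mm above the stand's underside, within 8 mm of its centre, upright within 0.15 rad, at rest (z of cap in the frame of bore below -0.0145 m and horizontal distance between cap and bore below 0.0025 m and angle between the z axis of cap and the z axis of bore, either way round below 0.06 rad and linear speed of each of cap, pusher below 0.01 m/s and horizontal distance between pusher and stand below 0.008 m and z of pusher in the frame of stand below 0.014 m and angle between pusher's own z axis and vertical below 0.15 rad); the robot touches nothing.
It fails at once if the pusher presses on the cap with more than 21 N (the cap cracks) (contact force between pusher and cap above 21 N).
It fails at once if the cap is touched by the fingers or arm instead of the pusher (contact force between any of the fingers, the arm and cap above 0.5 N).
It fails at once if a bystander (spools, cutters, pliers, knife, LED strip, spare cap) is moved by more than 15 mm (distance of any of spool_blue, spool_green, spool_white, cutters, pliers, knife, led_strip, spare_cap from where it was at the start of the episode above 0.015 m).
It also fails if it takes over 58 s, if anything falls off the work surface, if the arm or the gripper's body presses on something with over 40 N, if the wrist force passes 120 N, or if a joint passes its speed limit or range.

## Working session

There is one attempt and no reset: what is moved stays moved. The work goes in short steps, Python scripts to look and compute and a tool call to move; the robot and the scene stay as the last step left them, time stands still between calls to the robot, and variables do not carry over. Pictures are saved under pics/ and viewed, and the job is handed in when it is done.

Besides the shell and the picture viewer there is one more tool, called after ">>>" by a JSON object that holds its "method" and its "body". play_rows: Moves the arm, as the interface text tells. Its arguments: {"type":"object","properties":{"commands":{"type":"array"},"grip":{"type":"number"},"newtons":{"type":"number"}},"required":["commands"]}

```bash
mkdir -p pics; ls; cat > h.py <<'E'
import numpy as np, cv2
from workcell import bot, viewer, job
def cam(n):
    o=bot.get_obs(); c=viewer.camera(n); c['obs']=o; c['name']=n; return c
def save(c,f,crop=None,s=1):
    p=c['pixels'][:,:,::-1]
    if crop: x0,y0,x1,y1=crop; p=p[y0:y1,x0:x1]
    cv2.imwrite('pics/'+f,cv2.resize(p,None,fx=s,fy=s,interpolation=cv2.INTER_CUBIC) if s!=1 else p)
def world(c):
    d=c['depth']; v,u=np.mgrid[:d.shape[0],:d.shape[1]]
    P=np.stack([(u-c['cx'])/c['fx']*d,(v-c['cy'])/c['fy']*d,d],-1)
    R=cv2.Rodrigues(np.array(c['rvec'],float))[0]; t=np.array(c['tvec']).ravel()
    W=(P-t)@R; W[d<=0]=np.nan; return W
E
python3 - <<'E'
from h import *
print(bot.get_obs())
for n in('scene','side','wrist'):
    c=cam(n); save(c,n+'0.png'); np.savez(n+'0.npz',**{k:v for k,v in c.items() if k not in('obs','name')})
E
```

```text
pics
{'time': 0.0, 'q': array([-6.48002588e+01,  5.00938624e+00,  1.00323265e+01,  9.50998016e+01,
        3.81396717e-04,  9.00008960e+01]), 'qd': array([ 0.03835495, -0.00555182, -0.03909648, -0.05676727, -0.07450636,
       -0.10668466]), 'joint_efforts': array([-2.21749819e-03, -5.20389247e+01,  4.64800858e+01,  1.61794620e-02,
       -6.77788125e-05, -1.00398734e-05]), 'ee_pos': array([ 0.23408396, -0.49745541,  0.24958045]), 'tcp_rot': array([-1.79923139e+02, -3.80194445e-04,  2.51988447e+01]), 'wrist_force': array([-0.20928757,  0.07689486, -0.37892139]), 'torque': array([-0.00387242,  0.04849043,  0.01235256]), 'opening': 0.085004387598669}
```

View pics/scene0.png

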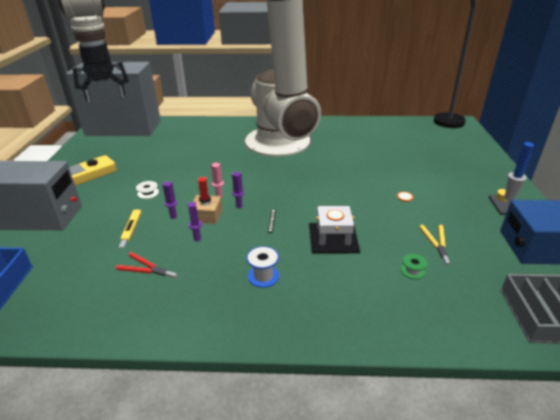

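View pics/side0.png

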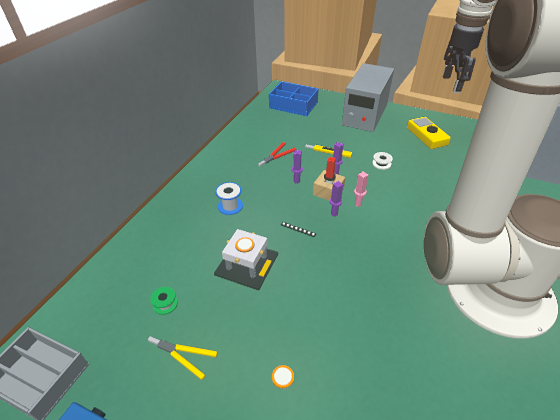

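View pics/wrist0.png

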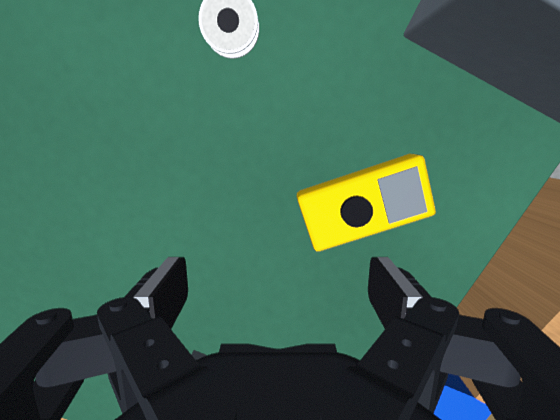

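The scene view shows the red handle in the wooden stand at (204,192). The look-alikes are purple at (169,200), (194,222) and (238,190), and pink at (217,180). The lamp head is at (335,225), and the spare cap on the bench is at (405,197). Next I'll measure these and enlarge a crop.

```bash
python3 - <<'E'
from h import *
for n in('scene','side'):
    c=dict(np.load(n+'0.npz')); W=world(c); hsv=cv2.cvtColor(c['pixels'],cv2.COLOR_RGB2HSV)
    H,S,V=[hsv[...,i].astype(int) for i in range(3)]
    M={'red':((H<6)|(H>174))&(S>150)&(V>60),'purple':(H>125)&(H<150)&(S>90),'pink':(H>150)&(H<175)&(S>60)&(V>120),'orange':(H>6)&(H<20)&(S>170)&(V>150),'wood':(H>8)&(H<22)&(S>50)&(S<170)&(V>110)}
    for k,m in M.items():
        m=m&(W[...,2]>-.01)&(W[...,2]<.2)&(W[...,0]>.1)&(W[...,0]<.8)&(abs(W[...,1])<.6)
        nn,l,st,ce=cv2.connectedComponentsWithStats(m.astype(np.uint8))
        for i in range(1,nn):
            if st[i,4]<15: continue
            P=W[l==i]; print(n,k,st[i,4],ce[i].round(),'med',np.nanmedian(P,0).round(3),'lo',np.nanpercentile(P,3,0).round(3),'hi',np.nanpercentile(P,97,0).round(3))
save(dict(np.load('side0.npz')),'crop_side.png',(200,130,400,300),4)
save(dict(np.load('scene0.npz')),'crop_scene.png',(140,140,380,290),3.3)
E
```

```text
scene red 150 [203. 188.] med [ 0.492 -0.177  0.095] lo [ 0.482 -0.185  0.063] hi [ 0.496 -0.169  0.121]
scene red 17 [ 73. 199.] med [ 0.485 -0.543  0.053] lo [ 0.481 -0.549  0.048] hi [ 0.489 -0.539  0.059]
scene red 253 [137. 265.] med [ 0.708 -0.303  0.01 ] lo [ 0.665 -0.347  0.005] hi [ 0.718 -0.269  0.012]
scene purple 247 [238. 188.] med [ 0.444 -0.092  0.067] lo [ 0.434 -0.103  0.01 ] hi [ 0.452 -0.083  0.112]
scene purple 277 [170. 198.] med [ 0.499 -0.267  0.067] lo [ 0.488 -0.28   0.011] hi [ 0.506 -0.259  0.111]
scene purple 278 [194. 221.] med [ 0.596 -0.182  0.06 ] lo [ 0.585 -0.193  0.01 ] hi [ 0.603 -0.173  0.111]
scene pink 174 [218. 178.] med [ 0.393 -0.155  0.065] lo [ 0.381 -0.169  0.018] hi [ 0.402 -0.147  0.111]
scene wood 80 [405. 197.] med [0.388 0.386 0.008] lo [ 0.361  0.366 -0.   ] hi [0.403 0.41  0.011]
scene wood 351 [210. 205.] med [ 0.494 -0.158  0.045] lo [ 0.453 -0.205  0.009] hi [ 0.52  -0.143  0.059]
scene wood 61 [335. 216.] med [0.589 0.162 0.078] lo [0.563 0.146 0.075] hi [0.6   0.186 0.08 ]
scene wood 15 [336. 228.] med [0.622 0.166 0.068] lo [0
[... 660 characters left out ...]
144  0.113]
side orange 54 [244. 247.] med [0.568 0.178 0.079] lo [0.555 0.151 0.076] hi [0.595 0.188 0.082]
side orange 112 [283. 377.] med [0.377 0.391 0.01 ] lo [0.36  0.368 0.008] hi [0.401 0.408 0.012]
side wood 337 [322. 187.] med [ 0.494 -0.147  0.04 ] lo [ 0.465 -0.2    0.006] hi [ 0.515 -0.142  0.049]
side wood 68 [339. 178.] med [ 0.457 -0.197  0.047] lo [ 0.443 -0.21   0.033] hi [ 0.471 -0.181  0.051]
side wood 30 [245. 239.] med [0.585 0.15  0.079] lo [0.564 0.143 0.077] hi [0.597 0.164 0.081]
side wood 15 [245. 248.] med [0.567 0.18  0.079] lo [0.558 0.168 0.079] hi [0.583 0.184 0.082]
side wood 15 [282. 384.] med [0.375 0.403 0.01 ] lo [0.365 0.395 0.008] hi [0.389 0.406 0.011]
```

View pics/crop_side.png

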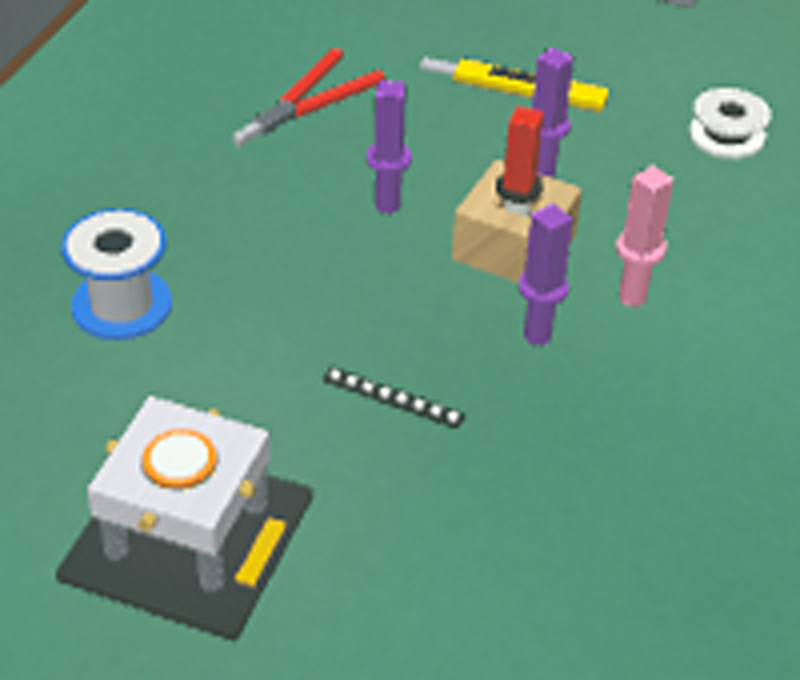

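View pics/crop_scene.png

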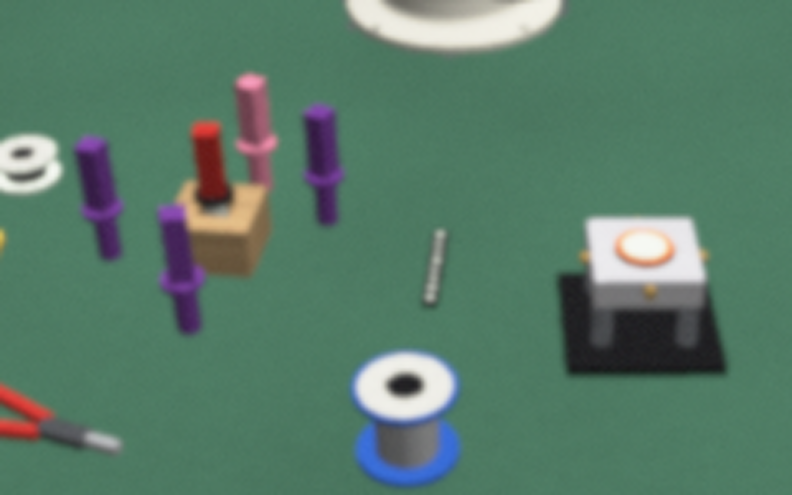

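```bash
python3 - <<'E'
from h import *
from scipy.spatial.transform import Rotation as R
c=dict(np.load('wrist0.npz')); print(c['tool_from_camera'].round(4),c['fx'],c['fy'],c['cx'],c['cy'])
# stand top yaw & fixture yaw from both cams
for n in('scene','side'):
    c=dict(np.load(n+'0.npz')); W=world(c)
    for nm,zr,x,y,r in(('stand',(.040,.052),.484,-.176,.055),('head',(.068,.079),.582,.166,.065)):
        m=(W[...,2]>zr[0])&(W[...,2]<zr[1])&(np.hypot(W[...,0]-x,W[...,1]-y)<r)
        P=W[m]; rect=cv2.minAreaRect(P[:,:2].astype(np.float32)*1000); print(n,nm,m.sum(),rect,np.median(P[:,2]))
E
```

```text
[[ 6.000e-04 -9.648e-01 -2.629e-01  6.720e-02]
 [ 1.000e+00  5.000e-04  2.000e-04  3.000e-04]
 [-1.000e-04 -2.629e-01  9.648e-01 -1.231e-01]
 [ 0.000e+00  0.000e+00  0.000e+00  1.000e+00]] 302.8890040665648 302.8890040665648 277.50560493515525 210.66990778692048
scene stand 274 ((483.3626403808594, -179.49859619140625), (70.29834747314453, 75.49514770507812), 84.65957641601562) 0.045839962697947316
scene head 657 ((577.7201538085938, 165.3440704345703), (90.87940979003906, 92.23300170898438), 84.51649475097656) 0.0749525662347213
side stand 260 ((480.75701904296875, -179.6624755859375), (75.646484375, 69.72139739990234), 83.35700988769531) 0.04712561691308628
side head 831 ((576.1184692382812, 165.6907958984375), (92.72602081298828, 93.3255386352539), 11.990569114685059) 0.0759256576892492
```

>>> {"method": "play_rows", "body": {"commands": [{"tx":3,"ty":-1.5,"tz":-1.5,"az":0.04},{"tx":6,"ty":-3,"tz":-3,"az":0.09},{"tx":10,"ty":-5,"tz":-5,"az":0.15},{"tx":14,"ty":-7,"tz":-7,"az":0.22},{"tx":18,"ty":-9,"tz":-7,"az":0.28},{"tx":22,"ty":-11,"tz":-7,"az":0.34},{"tx":26,"ty":-13,"tz":-7,"az":0.4},{"tx":30,"ty":-15,"tz":-7,"az":0.46},{"tx":33,"ty":-16.8,"tz":-7,"az":0.51},{"tx":35,"ty":-17.8,"tz":-7,"az":0.545},{"tx":36,"ty":-18.3,"tz":-7,"az":0.545},{"tx":36,"ty":-18.3,"tz":-7,"az":0.545},{"tx":36,"ty":-18.3,"tz":-7,"az":0.545}], "grip": 5.0}}

```text
invalid input at $.commands[0]: expected keys tx, ty, tz, ax, ay, az
```

```bash
cat >> h.py <<'E'
from scipy.spatial.transform import Rotation as Rot
def wworld(c):
    d=c['depth']; v,u=np.mgrid[:d.shape[0],:d.shape[1]]
    P=np.stack([(u-c['cx'])/c['fx']*d,(v-c['cy'])/c['fy']*d,d],-1)
    T=c['tool_from_camera']; P=P@T[:3,:3].T+T[:3,3]
    o=c['obs']; W=P@Rot.from_euler('xyz',o['tcp_rot'],degrees=True).as_matrix().T+o['ee_pos']
    W[d<=0]=np.nan; return W
E
python3 - <<'E'
from h import *
c=cam('wrist'); save(c,'w1.png'); W=wworld(c); o=c['obs']; print(o['ee_pos'],o['tcp_rot'],o['q'],o['time'])
hsv=cv2.cvtColor(c['pixels'],cv2.COLOR_RGB2HSV); H,S,V=[hsv[...,i].astype(int) for i in range(3)]
near=np.hypot(W[...,0]-.484,W[...,1]+.178)<.06
m=near&((H<6)|(H>174))&(S>120)&(W[...,2]>.116)
print('handle top',m.sum(),W[m].mean(0),cv2.minAreaRect((W[m][:,:2]*1000).astype(np.float32)))
m=near&(H>8)&(H<25)&(S>40)&(W[...,2]>.04)&(W[...,2]<.05)
print('stand',m.sum(),cv2.minAreaRect((W[m][:,:2]*1000).astype(np.float32)),np.median(W[m][:,2]))
m=(H>125)&(H<176)&(S>60)&(W[...,2]>.105)&(W[...,2]<.118)
n,l,st,ce=cv2.connectedComponentsWithStats(m.astype(np.uint8))
for i in range(1,n):
    if st[i,4]>40: print('look',ce[i],W[l==i].mean(0),cv2.minAreaRect((W[l==i][:,:2]*1000).astype(np.float32)))
E
```

```text
[ 0.23412378 -0.4975234   0.24972803] [-1.79940484e+02 -1.81372844e-03  2.51985034e+01] [-6.48002148e+01  5.00628838e+00  1.00454870e+01  9.50987142e+01
  1.81505903e-03  9.00012800e+01] 0.15
handle top 0 [nan nan nan] ((0.0, 0.0), (0.0, 0.0), 0.0)
stand 0 ((0.0, 0.0), (0.0, 0.0), 0.0) nan<stdin>:6: RuntimeWarning: Mean of empty slice.
  ret = um.true_divide(
  return _methods._mean(a, axis=axis, dtype=dtype,
  ret = ret.dtype.type(ret / rcount)
```

View pics/w1.png

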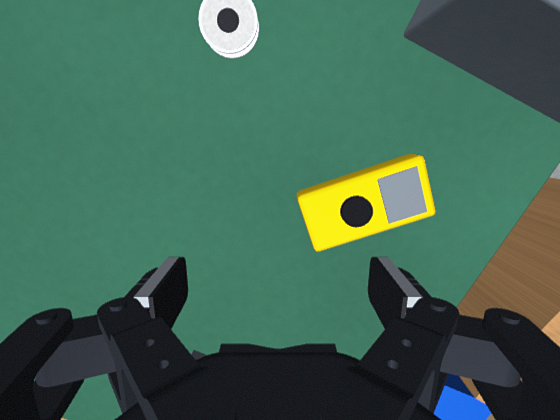

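The call was refused because every row needs all six keys, so the view hasn't changed. I'll resend it with all of them.

>>> {"method": "play_rows", "body": {"commands": [{"tx":3,"ty":-1.5,"tz":-1.5,"ax":0,"ay":0,"az":0.04},{"tx":6,"ty":-3,"tz":-3,"ax":0,"ay":0,"az":0.09},{"tx":10,"ty":-5,"tz":-5,"ax":0,"ay":0,"az":0.15},{"tx":14,"ty":-7,"tz":-7,"ax":0,"ay":0,"az":0.22},{"tx":18,"ty":-9,"tz":-7,"ax":0,"ay":0,"az":0.28},{"tx":22,"ty":-11,"tz":-7,"ax":0,"ay":0,"az":0.34},{"tx":26,"ty":-13,"tz":-7,"ax":0,"ay":0,"az":0.4},{"tx":30,"ty":-15,"tz":-7,"ax":0,"ay":0,"az":0.46},{"tx":33,"ty":-16.8,"tz":-7,"ax":0,"ay":0,"az":0.51},{"tx":35,"ty":-17.8,"tz":-7,"ax":0,"ay":0,"az":0.545},{"tx":36,"ty":-18.3,"tz":-7,"ax":0,"ay":0,"az":0.545},{"tx":36,"ty":-18.3,"tz":-7,"ax":0,"ay":0,"az":0.545},{"tx":36,"ty":-18.3,"tz":-7,"ax":0,"ay":0,"az":0.545}], "grip": 5.0}}

```text
time: 1.5
ee_pos: [0.4816, -0.1794, 0.3202]
tcp_rot: [180.0, 0.0, -6.0]
wrist_force: [-0.2, 0.3, 0.5]
opening: 0.0501
```

```bash
python3 - <<'E'
from h import *
c=cam('wrist'); save(c,'w2.png'); W=wworld(c); o=c['obs']; print(o['ee_pos'],o['tcp_rot'],o['q'],o['time'])
hsv=cv2.cvtColor(c['pixels'],cv2.COLOR_RGB2HSV); H,S,V=[hsv[...,i].astype(int) for i in range(3)]
near=np.hypot(W[...,0]-.484,W[...,1]+.178)<.06
m=near&((H<6)|(H>174))&(S>120)&(W[...,2]>.116)
print('handle top',m.sum(),W[m].mean(0),cv2.minAreaRect((W[m][:,:2]*1000).astype(np.float32)))
m=near&(H>8)&(H<25)&(S>40)&(W[...,2]>.04)&(W[...,2]<.05)
print('stand',m.sum(),cv2.minAreaRect((W[m][:,:2]*1000).astype(np.float32)),np.median(W[m][:,2]))
m=(H>125)&(H<176)&(S>60)&(W[...,2]>.105)&(W[...,2]<.118)
n,l,st,ce=cv2.connectedComponentsWithStats(m.astype(np.uint8))
for i in range(1,n):
    if st[i,4]>40: print('look',ce[i],W[l==i].mean(0),cv2.minAreaRect((W[l==i][:,:2]*1000).astype(np.float32)))
E
```

```text
[ 0.48164296 -0.17937084  0.32021215] [ 1.79989163e+02  2.08412568e-02 -5.98960627e+00] [-2.04179427e+01  2.23079744e+00  1.50985008e+01  1.02885187e+02
 -1.56881018e-02  1.65571664e+02] 1.5
handle top 325 [ 0.48419212 -0.1775112   0.11943284] ((483.9078063964844, -177.51611328125), (19.696056365966797, 19.803686141967773), 2.156524896621704)
stand 2080 ((482.8133544921875, -177.60560607910156), (69.51570129394531, 70.12290954589844), 84.57653045654297) 0.044409135979093545
look [271.31155779  89.20100503] [ 0.58760404 -0.18394292  0.10935371] ((587.7611694335938, -183.83499145507812), (19.82704734802246, 19.79973602294922), 14.70999526977539)
look [357.59050445 173.04747774] [ 0.4916233  -0.26936473  0.10927559] ((491.38409423828125, -269.8229064941406), (19.970457077026367, 19.794288635253906), 71.02094268798828)
look [208.30927835 234.87972509] [ 0.4371641  -0.09336648  0.10922728] ((436.3909912109375, -92.8502426147461), (19.849414825439453, 20.69933319091797), 59.5955810546875)
look [268.63537906 268.23465704] [ 0.38745758 -0.15871953  0.10915756] ((386.5619201660156, -158.6046142578125), (20.11719512939453, 20.95967674255371), 63.123043060302734)
```

View pics/w2.png

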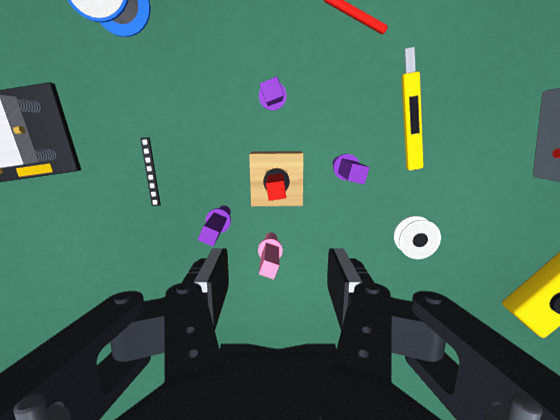

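The crop of candidates in the wrist view:
- Red handle at (276,190), in the wooden stand with a black collar. This is the pusher.
- Purple look-alikes at (271,89), (353,170) and (212,228), and pink at (269,260), all standing on the bare bench. I'll leave these.

The measurements fit the given sizes: handle top at z 0.119 with 20 mm sides, and stand top 70 mm square at z 0.044.

```bash
python3 - <<'E'
from h import *
im=cv2.imread('pics/w2.png')[120:290,190:390]; cv2.imwrite('pics/w2c.png',cv2.resize(im,None,fx=3.5,fy=3.5,interpolation=cv2.INTER_CUBIC))
E
```

```text
(no output)
```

View pics/w2c.png

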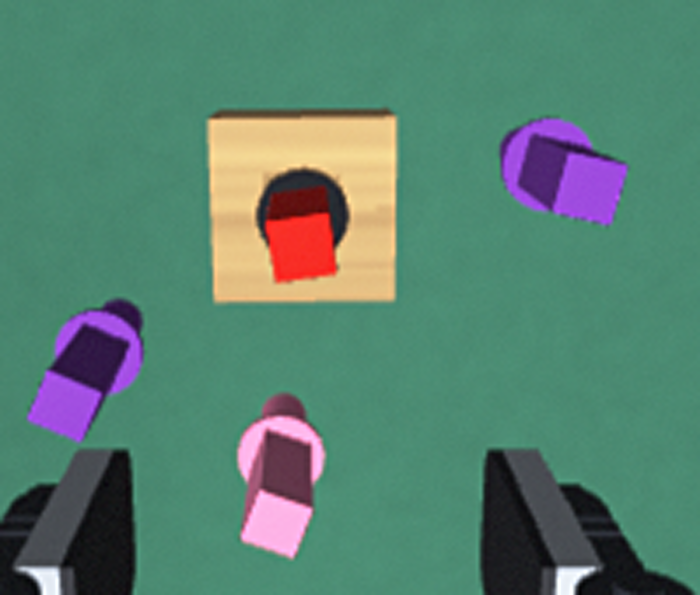

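>>> {"method": "play_rows", "body": {"commands": [{"tx":0.2,"ty":-0.2,"tz":2,"ax":0,"ay":0,"az":-0.07},{"tx":0.2,"ty":-0.2,"tz":5,"ax":0,"ay":0,"az":-0.14},{"tx":0.2,"ty":-0.2,"tz":8,"ax":0,"ay":0,"az":-0.14},{"tx":0.2,"ty":-0.2,"tz":11,"ax":0,"ay":0,"az":-0.14},{"tx":0.2,"ty":-0.2,"tz":13,"ax":0,"ay":0,"az":-0.14},{"tx":0.2,"ty":-0.2,"tz":15,"ax":0,"ay":0,"az":-0.14},{"tx":0.2,"ty":-0.2,"tz":16,"ax":0,"ay":0,"az":-0.14},{"tx":0.2,"ty":-0.2,"tz":16,"ax":0,"ay":0,"az":-0.14}]}}

```text
time: 2.35
ee_pos: [0.4832, -0.1776, 0.1593]
tcp_rot: [-180.0, 0.1, 1.9]
wrist_force: [-0.3, -0.2, 0.7]
opening: 0.05
```

```bash
python3 - <<'E'
from h import *
c=cam('wrist'); save(c,'w3.png'); W=wworld(c); o=c['obs']; print(o['ee_pos'],o['tcp_rot'],o['q'],o['time'])
hsv=cv2.cvtColor(c['pixels'],cv2.COLOR_RGB2HSV); H,S,V=[hsv[...,i].astype(int) for i in range(3)]
near=np.hypot(W[...,0]-.484,W[...,1]+.178)<.06
m=near&((H<6)|(H>174))&(S>120)&(W[...,2]>.116)
print('handle top',m.sum(),W[m].mean(0),cv2.minAreaRect((W[m][:,:2]*1000).astype(np.float32)))
E
```

```text
[ 0.4832166  -0.17757114  0.15925938] [-1.79960212e+02  1.03606690e-01  1.93368263e+00] [-2.01761332e+01 -5.92336852e-01 -5.73174927e+00  8.49715511e+01
 -2.13343439e-03  1.57890222e+02] 2.35
handle top 1133 [ 0.48438896 -0.17749162  0.11932898] ((483.8404846191406, -177.4921112060547), (20.238693237304688, 19.39929962158203), 1.9914612770080566)
```

View pics/w3.png

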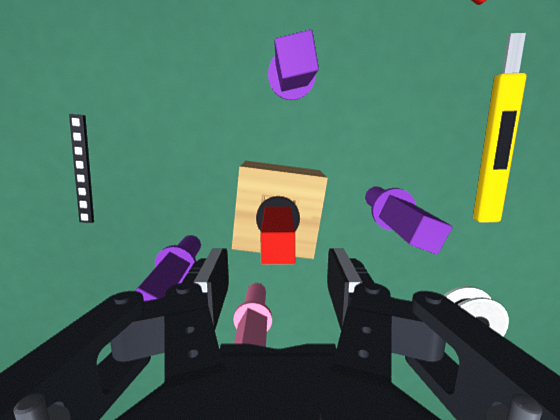

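The jaws are aligned with the handle, which shows at (278,248). I'll descend, grip and check.

>>> {"method": "play_rows", "body": {"commands": [{"tx":0.1,"ty":0,"tz":2,"ax":0,"ay":0,"az":0},{"tx":0.1,"ty":0,"tz":4,"ax":0,"ay":0,"az":0},{"tx":0.1,"ty":0,"tz":5.5,"ax":0,"ay":0,"az":0},{"tx":0.1,"ty":0,"tz":6.6,"ax":0,"ay":0,"az":0},{"tx":0.1,"ty":0,"tz":6.9,"ax":0,"ay":0,"az":0},{"tx":0.1,"ty":0,"tz":6.9,"ax":0,"ay":0,"az":0}]}}

```text
time: 3.0
ee_pos: [0.4852, -0.177, 0.0915]
tcp_rot: [-180.0, -0.0, 2.0]
wrist_force: [0.6, 0.7, 0.3]
opening: 0.0496
```

>>> {"method": "play_rows", "body": {"commands": [{"tx":0,"ty":0,"tz":0,"ax":0,"ay":0,"az":0},{"tx":0,"ty":0,"tz":0,"ax":0,"ay":0,"az":0},{"tx":0,"ty":0,"tz":0,"ax":0,"ay":0,"az":0},{"tx":0,"ty":0,"tz":0,"ax":0,"ay":0,"az":0},{"tx":0,"ty":0,"tz":0,"ax":0,"ay":0,"az":0},{"tx":0,"ty":0,"tz":0,"ax":0,"ay":0,"az":0},{"tx":0,"ty":0,"tz":0,"ax":0,"ay":0,"az":0},{"tx":0,"ty":0,"tz":0,"ax":0,"ay":0,"az":0}], "grip": 0.5, "newtons": 70}}

```text
time: 3.8
ee_pos: [0.4857, -0.1772, 0.0922]
tcp_rot: [180.0, -0.1, 2.0]
wrist_force: [1.0, -0.3, 5.7]
opening: 0.019
```

>>> {"method": "play_rows", "body": {"commands": [{"tx":0,"ty":0,"tz":-0.5,"ax":0,"ay":0,"az":0},{"tx":0,"ty":0,"tz":-1.5,"ax":0,"ay":0,"az":0},{"tx":0,"ty":0,"tz":-3,"ax":0,"ay":0,"az":0},{"tx":0,"ty":0,"tz":-5,"ax":0,"ay":0,"az":0},{"tx":0,"ty":0,"tz":-7,"ax":0,"ay":0,"az":0},{"tx":0,"ty":0,"tz":-10,"ax":0,"ay":0,"az":0},{"tx":0,"ty":0,"tz":-13,"ax":0,"ay":0,"az":0},{"tx":0,"ty":0,"tz":-15,"ax":0,"ay":0,"az":0},{"tx":0,"ty":0,"tz":-16,"ax":0,"ay":0,"az":0},{"tx":0,"ty":0,"tz":-16,"ax":0,"ay":0,"az":0}]}}

```text
time: 4.8
ee_pos: [0.4856, -0.1771, 0.253]
tcp_rot: [179.9, -0.1, 2.0]
wrist_force: [-0.3, -0.4, -2.0]
opening: 0.0192
```

```bash
python3 - <<'E'
from h import *
c=cam('wrist'); save(c,'w4.png'); W=wworld(c); o=c['obs']; print(o['ee_pos'],o['tcp_rot'],o['q'],o['time'],o['wrist_force'])
hsv=cv2.cvtColor(c['pixels'],cv2.COLOR_RGB2HSV); H,S,V=[hsv[...,i].astype(int) for i in range(3)]
near=np.hypot(W[...,0]-.484,W[...,1]+.178)<.06
m=near&(H>8)&(H<25)&(S>40)&(W[...,2]>.04)&(W[...,2]<.05)
print('stand',m.sum(),cv2.minAreaRect((W[m][:,:2]*1000).astype(np.float32)),np.median(W[m][:,2]))
c=cam('side'); save(c,'s4.png',(220,60,460,240),3.3); W=world(c); hsv=cv2.cvtColor(c['pixels'],cv2.COLOR_RGB2HSV); H,S,V=[hsv[...,i].astype(int) for i in range(3)]
m=((H<6)|(H>174))&(S>130)&(np.hypot(W[...,0]-.48,W[...,1]+.175)<.04); print(m.sum(),W[m].min(0),W[m].max(0))
E
```

```text
[ 0.48562106 -0.17714661  0.25297554] [ 1.79948649e+02 -1.29276501e-01  1.99368575e+00] [-2.00416052e+01  3.50154252e-01  5.57365507e+00  9.50844017e+01
  9.01236252e-04  1.57964768e+02] 4.8 [-0.32317342 -0.42837017 -1.99710171]
stand 3192 ((482.7164611816406, -177.71226501464844), (69.96817779541016, 70.25337219238281), 84.62596130371094) 0.04438583667926756
65 [ 0.47081389 -0.18819752  0.22303086] [ 0.49081058 -0.16540134  0.28175822]
```

View pics/w4.png

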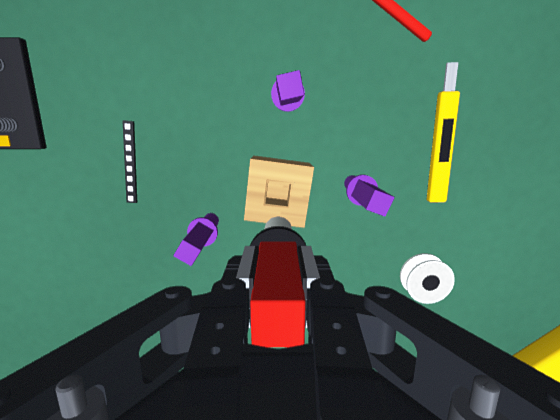

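View pics/s4.png

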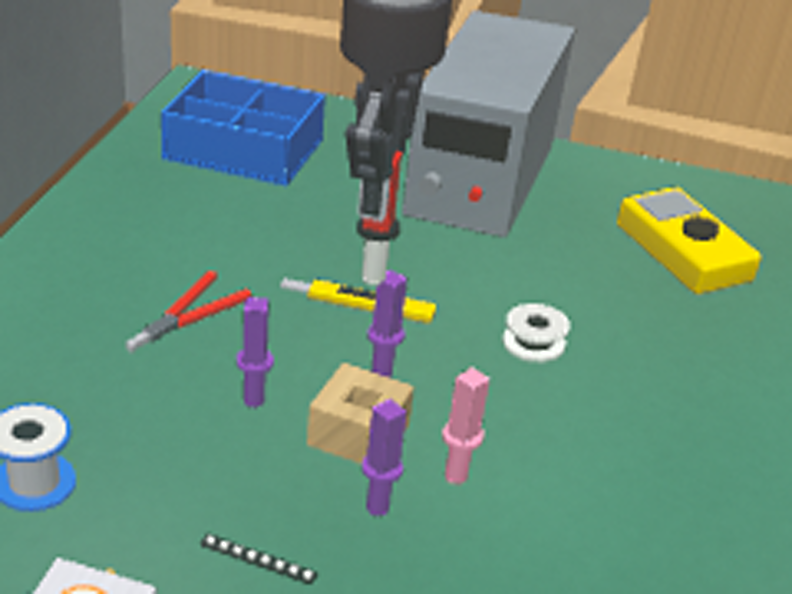

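Pusher is held clear, with the collar at (278,240), and the stand hole is empty at (278,190). Next I'll carry it to the lamp head, stopping about 5 cm short so I can look.

>>> {"method": "play_rows", "body": {"commands": [{"tx":0.4,"ty":-1.5,"tz":0,"ax":0,"ay":0,"az":-0.03},{"tx":0.8,"ty":-4,"tz":0,"ax":0,"ay":0,"az":-0.08},{"tx":1.4,"ty":-7,"tz":0,"ax":0,"ay":0,"az":-0.13},{"tx":2,"ty":-10,"tz":0,"ax":0,"ay":0,"az":-0.19},{"tx":2.6,"ty":-13.5,"tz":0,"ax":0,"ay":0,"az":-0.25},{"tx":3.3,"ty":-17,"tz":0,"ax":0,"ay":0,"az":-0.32},{"tx":4,"ty":-20.5,"tz":0,"ax":0,"ay":0,"az":-0.39},{"tx":4.7,"ty":-24,"tz":0,"ax":0,"ay":0,"az":-0.46},{"tx":5.3,"ty":-27,"tz":0,"ax":0,"ay":0,"az":-0.52},{"tx":5.8,"ty":-29.5,"tz":0,"ax":0,"ay":0,"az":-0.56},{"tx":6.1,"ty":-31.2,"tz":0,"ax":0,"ay":0,"az":-0.576},{"tx":6.1,"ty":-31.2,"tz":0,"ax":0,"ay":0,"az":-0.576},{"tx":6.1,"ty":-31.2,"tz":0,"ax":0,"ay":0,"az":-0.576},{"tx":6.1,"ty":-31.2,"tz":0,"ax":0,"ay":0,"az":-0.576}]}}

```text
time: 6.3
ee_pos: [0.5351, 0.1363, 0.2512]
tcp_rot: [-180.0, 0.0, 34.9]
wrist_force: [-0.2, 0.1, -1.6]
opening: 0.0194
```

```bash
python3 - <<'E'
from h import *
c=cam('wrist'); save(c,'w5.png'); W=wworld(c); o=c['obs']; print(o['ee_pos'],o['tcp_rot'],o['q'],o['time'],o['wrist_force'])
hsv=cv2.cvtColor(c['pixels'],cv2.COLOR_RGB2HSV); H,S,V=[hsv[...,i].astype(int) for i in range(3)]
near=np.hypot(W[...,0]-.577,W[...,1]-.166)<.09
z=W[...,2]
m=near&(z>.07)&(z<.0785)&(S<60); print('head',m.sum(),cv2.minAreaRect((W[m][:,:2]*1000).astype(np.float32)),np.median(W[m][:,2]))
m=near&(H>4)&(H<22)&(S>130)&(z>.072)&(z<.082); P=W[m]
if len(P)>10:
    print('rim',len(P),P.mean(0),cv2.minEnclosingCircle((P[:,:2]*1000).astype(np.float32)),cv2.fitEllipse((P[:,:2]*1000).astype(np.float32)))
m=near&(z<.012)&(V<60); print('base',m.sum(),cv2.minAreaRect((W[m][:,:2]*1000).astype(np.float32)))
# handle in tool frame
Rm=Rot.from_euler('xyz',o['tcp_rot'],degrees=True).as_matrix(); T=(W-o['ee_pos'])@Rm
m=((H<6)|(H>174))&(S>120)&(np.hypot(T[...,0],T[...,1])<.03)&(T[...,2]<.06); P=T[m]
top=P[P[:,2]<P[:,2].min()+.004]; print('top tool',len(top),top.min(0),top.max(0))
f=P[(P[:,2]>P[:,2].min()+.008)]; A=np.c_[f[:,2],np.ones(len(f))]; print('front face x=a z+b',np.linalg.lstsq(A,f[:,0],rcond=None)[0],f[:,2].min(),f[:,2].max())
E
```

```text
[0.53513116 0.13625525 0.25115253] [-1.79999915e+02  2.59146538e-02  3.49346347e+01] [ 1.42894860e+01  5.32921382e+00  1.05511745e+01  9.52462409e+01
 -9.05784508e-03  1.59354853e+02] 6.3 [-0.19586429  0.12101094 -1.55404965]
head 6214 ((577.7654418945312, 166.5313720703125), (81.04048919677734, 80.67269897460938), 1.9115525484085083) 0.07361972543138273
rim 567 [0.57835519 0.1674648  0.07675929] ((577.3277587890625, 178.8363037109375), 34.277523040771484) ((577.7412109375, 167.1129608154297), (38.9830322265625, 41.96775436401367), 2.2302908897399902)
base 2330 ((577.8967895507812, 166.6781005859375), (118.85948944091797, 119.30596160888672), 1.92213773727417)
top tool 39 [ 0.01019335 -0.00649574 -0.0550377 ] [ 0.01151698  0.00737201 -0.05308859]
front face x=a z+b [0.19011843 0.00623748] -0.0297444871783963 0.034090254635681216
```

View pics/w5.png

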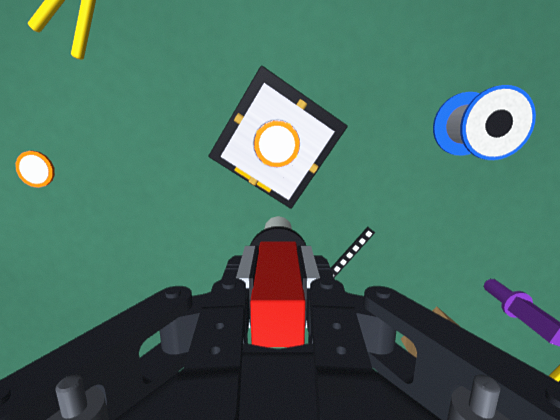

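```bash
python3 - <<'E'
from h import *
c=cam('wrist'); o=c['obs']; W=wworld(c); Rm=Rot.from_euler('xyz',o['tcp_rot'],degrees=True).as_matrix(); T=(W-o['ee_pos'])@Rm
for r in range(212,352,5): print(r,c['pixels'][r,278],T[r,278].round(4),[T[r,k,0].round(4) for k in(262,270,286,294)])
E
```

```text
212 [ 72 134 111] [-0.0366  0.0011  0.2513] [np.float64(-0.0366), np.float64(-0.0368), np.float64(-0.0365), np.float64(-0.0368)]
217 [142 150 149] [0.0076 0.0008 0.079 ] [np.float64(-0.0437), np.float64(-0.0437), np.float64(-0.0435), np.float64(-0.0434)]
222 [140 150 147] [0.0077 0.0008 0.0668] [np.float64(-0.0505), np.float64(0.0063), np.float64(0.006), np.float64(-0.0497)]
227 [12 14 18] [0.0148 0.0007 0.0349] [np.float64(-0.0572), np.float64(0.0146), np.float64(0.0139), np.float64(-0.0572)]
232 [41 42 47] [0.013  0.0007 0.0319] [np.float64(0.0122), np.float64(0.0128), np.float64(0.0127), np.float64(0.0122)]
237 [38 39 45] [0.0099 0.0007 0.0325] [np.float64(0.01), np.float64(0.0096), np.float64(0.0095), np.float64(0.0101)]
242 [122  20  19] [0.0081 0.0007 0.0296] [np.float64(0.008), np.float64(0.0082), np.float64(0.0081), np.float64(0.008)]
247 [126  19  17] [0.0082 0.0007 0.0223] [np.float64(0.0084), np.float64(0.0079), np.float64(0.008), np.float64(0.0083)]
252 [128  22  21] [0.0081 0.0007 0.0161] [np.float64(0.008), np.float64(0.0077), np.float64(0.0081), np.float64(0.0081)]
257
[... 1682 characters left out ...]
p.float64(-0.0008), np.float64(-0.0013), np.float64(-0.0008)]
327 [248  46  39] [-0.0032  0.0006 -0.0271] [np.float64(-0.0031), np.float64(-0.0031), np.float64(-0.0029), np.float64(-0.003)]
332 [248  47  39] [-0.0054  0.0006 -0.027 ] [np.float64(-0.005), np.float64(-0.0053), np.float64(-0.0054), np.float64(-0.0053)]
337 [248  48  40] [-0.008   0.0006 -0.0265] [np.float64(-0.008), np.float64(-0.0071), np.float64(-0.0067), np.float64(-0.0075)]
342 [248  50  43] [-0.0099  0.0006 -0.0268] [np.float64(-0.0094), np.float64(-0.0094), np.float64(-0.0092), np.float64(-0.0094)]
347 [134 128 104] [-0.241   0.0013  0.2511] [np.float64(0.0106), np.float64(-0.2415), np.float64(0.0112), np.float64(0.0109)]
```

The lamp head's centre is (0.578, 0.167), with its top at z 0.0736 and an 80 mm side. The base plate has the same centre. The cap's orange rim is at image (277,143). The spare cap at (35,169) on the bench and is not the target. The pusher hangs upright, with its nose 83 mm below the TCP. Moving over the cap.

>>> {"method": "play_rows", "body": {"commands": [{"tx":1,"ty":0,"tz":0,"ax":0,"ay":0,"az":0},{"tx":3,"ty":-0.1,"tz":0,"ax":0,"ay":0,"az":0},{"tx":4.6,"ty":-0.1,"tz":0,"ax":0,"ay":0,"az":0},{"tx":5.4,"ty":-0.1,"tz":0.5,"ax":0,"ay":0,"az":0},{"tx":5.4,"ty":-0.1,"tz":2,"ax":0,"ay":0,"az":0},{"tx":5.4,"ty":-0.1,"tz":4,"ax":0,"ay":0,"az":0},{"tx":5.4,"ty":-0.1,"tz":6,"ax":0,"ay":0,"az":0},{"tx":5.4,"ty":-0.1,"tz":7,"ax":0,"ay":0,"az":0},{"tx":5.4,"ty":-0.1,"tz":7.7,"ax":0,"ay":0,"az":0},{"tx":5.4,"ty":-0.1,"tz":7.7,"ax":0,"ay":0,"az":0},{"tx":5.4,"ty":-0.1,"tz":7.7,"ax":0,"ay":0,"az":0}]}}

```text
time: 7.5
ee_pos: [0.5792, 0.1687, 0.1751]
tcp_rot: [180.0, -0.1, 35.0]
wrist_force: [-0.3, -0.0, -1.3]
opening: 0.0189
```

```bash
python3 - <<'E'
from h import *
o=bot.get_obs(); print(o['ee_pos'],o['tcp_rot'],o['wrist_force'],o['time'])
c=cam('side'); save(c,'s6.png',(180,160,330,290),5)
c=cam('wrist'); save(c,'w6.png')
c=cam('scene'); save(c,'c6.png',(270,130,410,260),5)
E
```

```text
[0.57922204 0.16874578 0.17509868] [ 1.79982111e+02 -5.40012794e-02  3.49897185e+01] [-0.33261941 -0.04527089 -1.34229892] 7.5
```

View pics/s6.png

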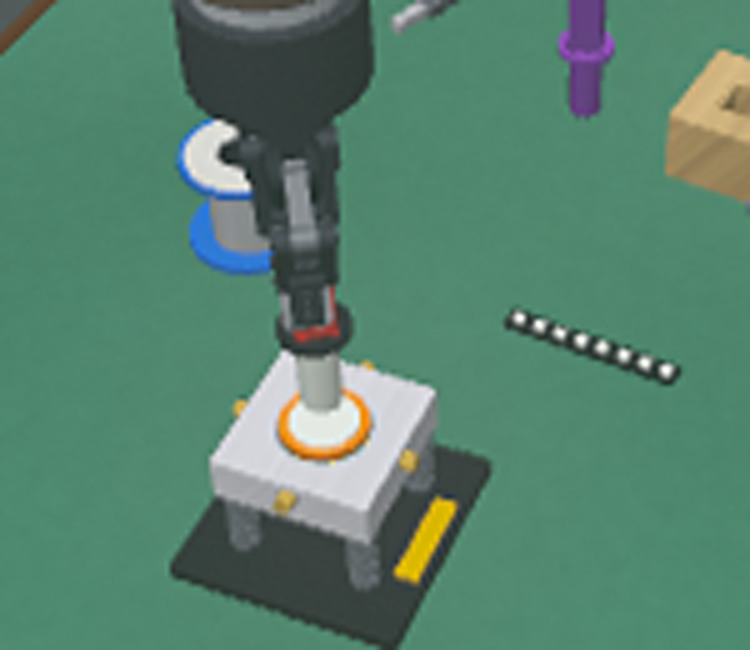

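View pics/c6.png

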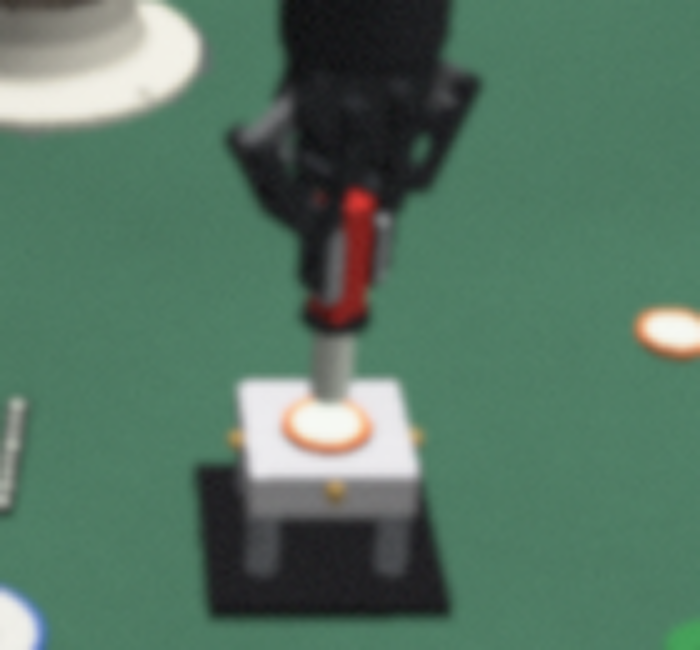

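View pics/w6.png

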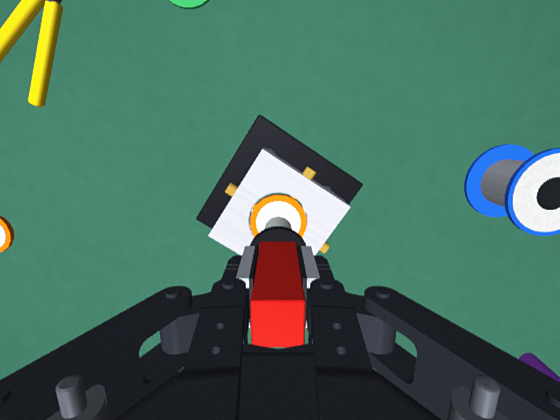

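The nose hangs about 15 mm above the cap and is centred on it in all three views: side crop nose (318,405) against cap (323,422). I'll lower it to contact in small steps and watch the force.

>>> {"method": "play_rows", "body": {"commands": [{"tx":0,"ty":0,"tz":0.4,"ax":0,"ay":0,"az":0},{"tx":0,"ty":0,"tz":0.8,"ax":0,"ay":0,"az":0},{"tx":0,"ty":0,"tz":1.1,"ax":0,"ay":0,"az":0},{"tx":0,"ty":0,"tz":1.3,"ax":0,"ay":0,"az":0},{"tx":0,"ty":0,"tz":1.4,"ax":0,"ay":0,"az":0},{"tx":0,"ty":0,"tz":1.5,"ax":0,"ay":0,"az":0},{"tx":0,"ty":0,"tz":1.6,"ax":0,"ay":0,"az":0},{"tx":0,"ty":0,"tz":1.6,"ax":0,"ay":0,"az":0}]}}

```text
time: 8.45
ee_pos: [0.579, 0.1687, 0.1585]
tcp_rot: [180.0, -0.0, 35.0]
wrist_force: [-0.6, -1.0, 0.8]
opening: 0.0191
```

>>> {"method": "play_rows", "body": {"commands": [{"tx":0,"ty":0,"tz":0.1,"ax":0,"ay":0,"az":0},{"tx":0,"ty":0,"tz":0.2,"ax":0,"ay":0,"az":0},{"tx":0,"ty":0,"tz":0.3,"ax":0,"ay":0,"az":0},{"tx":0,"ty":0,"tz":0.4,"ax":0,"ay":0,"az":0},{"tx":0,"ty":0,"tz":0.4,"ax":0,"ay":0,"az":0}]}}

```text
time: 8.95
ee_pos: [0.579, 0.1687, 0.1542]
tcp_rot: [180.0, -0.0, 35.0]
wrist_force: [-0.2, 0.2, 3.1]
opening: 0.019
```

>>> {"method": "play_rows", "body": {"commands": [{"tx":0,"ty":0,"tz":0.1,"ax":0,"ay":0,"az":0},{"tx":0,"ty":0,"tz":0.2,"ax":0,"ay":0,"az":0},{"tx":0,"ty":0,"tz":0.3,"ax":0,"ay":0,"az":0},{"tx":0,"ty":0,"tz":0.4,"ax":0,"ay":0,"az":0},{"tx":0,"ty":0,"tz":0.4,"ax":0,"ay":0,"az":0}]}}

```text
time: 9.45
ee_pos: [0.579, 0.1688, 0.1502]
tcp_rot: [180.0, -0.0, 35.0]
wrist_force: [-0.4, -0.3, 4.1]
opening: 0.0193
```

>>> {"method": "play_rows", "body": {"commands": [{"tx":0,"ty":0,"tz":0.1,"ax":0,"ay":0,"az":0},{"tx":0,"ty":0,"tz":0.2,"ax":0,"ay":0,"az":0},{"tx":0,"ty":0,"tz":0.3,"ax":0,"ay":0,"az":0},{"tx":0,"ty":0,"tz":0.3,"ax":0,"ay":0,"az":0}]}}

```text
time: 9.85
ee_pos: [0.579, 0.1688, 0.1473]
tcp_rot: [180.0, -0.0, 35.0]
wrist_force: [-0.9, -1.1, 4.9]
opening: 0.0193
```

>>> {"method": "play_rows", "body": {"commands": [{"tx":0,"ty":0,"tz":0.1,"ax":0,"ay":0,"az":0},{"tx":0,"ty":0,"tz":0.2,"ax":0,"ay":0,"az":0},{"tx":0,"ty":0,"tz":0.3,"ax":0,"ay":0,"az":0},{"tx":0,"ty":0,"tz":0.4,"ax":0,"ay":0,"az":0},{"tx":0,"ty":0,"tz":0.5,"ax":0,"ay":0,"az":0},{"tx":0,"ty":0,"tz":0.5,"ax":0,"ay":0,"az":0}]}}

```text
time: 10.45
ee_pos: [0.579, 0.1688, 0.1426]
tcp_rot: [180.0, -0.0, 35.0]
wrist_force: [-1.4, -0.6, 7.5]
opening: 0.0189
```

>>> {"method": "play_rows", "body": {"commands": [{"tx":0,"ty":0,"tz":0.1,"ax":0,"ay":0,"az":0},{"tx":0,"ty":0,"tz":0.2,"ax":0,"ay":0,"az":0},{"tx":0,"ty":0,"tz":0.3,"ax":0,"ay":0,"az":0},{"tx":0,"ty":0,"tz":0.3,"ax":0,"ay":0,"az":0}]}}

```text
time: 10.85
ee_pos: [0.5791, 0.1688, 0.1398]
tcp_rot: [180.0, -0.0, 35.0]
wrist_force: [-2.2, -0.2, 7.1]
opening: 0.0194
```

>>> {"method": "play_rows", "body": {"commands": [{"tx":0,"ty":0,"tz":0.1,"ax":0,"ay":0,"az":0},{"tx":0,"ty":0,"tz":0.2,"ax":0,"ay":0,"az":0},{"tx":0,"ty":0,"tz":0.2,"ax":0,"ay":0,"az":0}]}}

```text
time: 11.15
ee_pos: [0.5792, 0.1688, 0.138]
tcp_rot: [180.0, -0.1, 35.0]
wrist_force: [-2.0, -0.3, 8.1]
opening: 0.0194
```

```bash
python3 - <<'E'
from h import *
o=bot.get_obs(); print(o['ee_pos'],o['tcp_rot'],o['wrist_force'],o['time'])
c=cam('side'); save(c,'s7.png',(180,160,330,290),5)
c=cam('wrist'); W=wworld(c); o=c['obs']; print(o['wrist_force'])
near=np.hypot(W[...,0]-.578,W[...,1]-.1665)<.055; hsv=cv2.cvtColor(c['pixels'],cv2.COLOR_RGB2HSV)
m=near&(W[...,2]>.03)&(W[...,2]<.09)
r=m&(hsv[...,0]>4)&(hsv[...,0]<22)&(hsv[...,1]>130); far=m&(np.hypot(W[...,0]-.578,W[...,1]-.1665)>.028)&(hsv[...,1]<60)
print('rim z',np.median(W[r][:,2]),r.sum(),'head z',np.median(W[far][:,2]))
E
```

```text
[0.57915655 0.16881098 0.13797197] [ 1.79982477e+02 -5.84105494e-02  3.49986940e+01] [-1.99203365 -0.30550985  8.09542355] 11.15
[-1.55762729  0.07774655  8.89522283]
rim z 0.0550190256027919 843 head z 0.05312961391349107
```

View pics/s7.png

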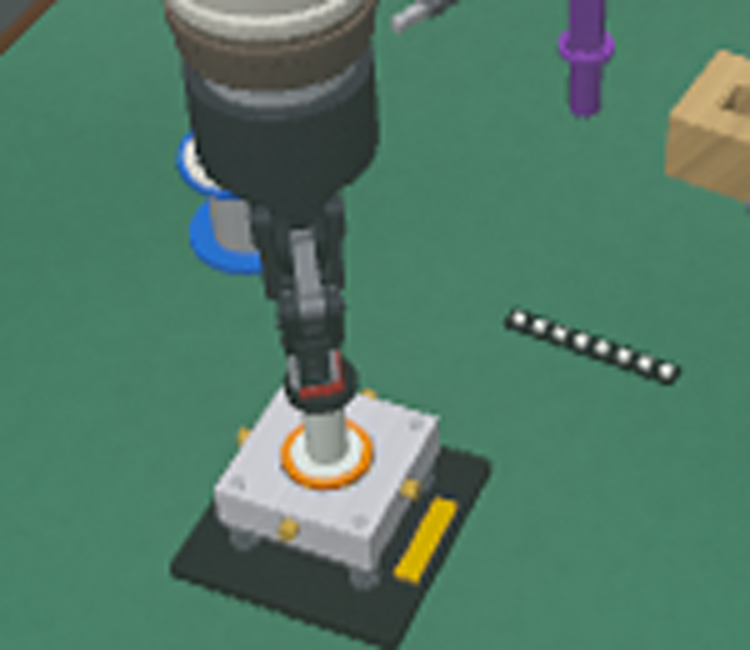

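The head has sunk 20 mm and the cap sits level on the catches, still 2 mm proud, at about 10 N. I'll continue gently.

>>> {"method": "play_rows", "body": {"commands": [{"tx":0,"ty":0,"tz":0.1,"ax":0,"ay":0,"az":0},{"tx":0,"ty":0,"tz":0.2,"ax":0,"ay":0,"az":0},{"tx":0,"ty":0,"tz":0.2,"ax":0,"ay":0,"az":0}]}}

```text
time: 11.55
ee_pos: [0.5793, 0.1689, 0.1361]
tcp_rot: [180.0, -0.1, 35.0]
wrist_force: [-1.3, 0.1, 9.0]
opening: 0.0191
```

>>> {"method": "play_rows", "body": {"commands": [{"tx":0,"ty":0,"tz":0.1,"ax":0,"ay":0,"az":0},{"tx":0,"ty":0,"tz":0.2,"ax":0,"ay":0,"az":0},{"tx":0,"ty":0,"tz":0.2,"ax":0,"ay":0,"az":0}]}}

```text
time: 11.85
ee_pos: [0.5791, 0.1689, 0.1334]
tcp_rot: [180.0, -0.0, 35.0]
wrist_force: [0.1, -0.4, 5.6]
opening: 0.0193
```

>>> {"method": "play_rows", "body": {"commands": [{"tx":0,"ty":0,"tz":0.1,"ax":0,"ay":0,"az":0},{"tx":0,"ty":0,"tz":0.2,"ax":0,"ay":0,"az":0},{"tx":0,"ty":0,"tz":0.2,"ax":0,"ay":0,"az":0}]}}

```text
time: 12.15
ee_pos: [0.5792, 0.1688, 0.1316]
tcp_rot: [180.0, -0.0, 35.0]
wrist_force: [-0.6, -0.3, 7.2]
opening: 0.0191
```

The force dropped from 9.0 to 5.6 N, so the cap has snapped past the catches. Checking depth.

```bash
python3 - <<'E'
from h import *
c=cam('side'); save(c,'s8.png',(180,160,330,290),5)
c=cam('wrist'); W=wworld(c); o=c['obs']; print(o['ee_pos'],o['wrist_force'],o['time']); save(c,'w8.png',(190,120,370,260),4)
d=np.hypot(W[...,0]-.578,W[...,1]-.1665); hsv=cv2.cvtColor(c['pixels'],cv2.COLOR_RGB2HSV)
m=(d<.05)&(W[...,2]>.03)&(W[...,2]<.09)
far=m&(d>.028)&(hsv[...,1]<60); print('head z',np.median(W[far][:,2]))
cap=(d<.019)&(d>.012)&(W[...,2]<.08)&(W[...,2]>.03); print('cap z',np.median(W[cap][:,2]),np.percentile(W[cap][:,2],[10,90]),cap.sum())
E
```

```text
[0.5791761  0.16885366 0.13166546] [0.20426862 1.32321329 6.69579803] 12.2
head z 0.056861930597344096
cap z 0.04914496113795658 [0.04828932 0.05001035] 754
```

View pics/s8.png

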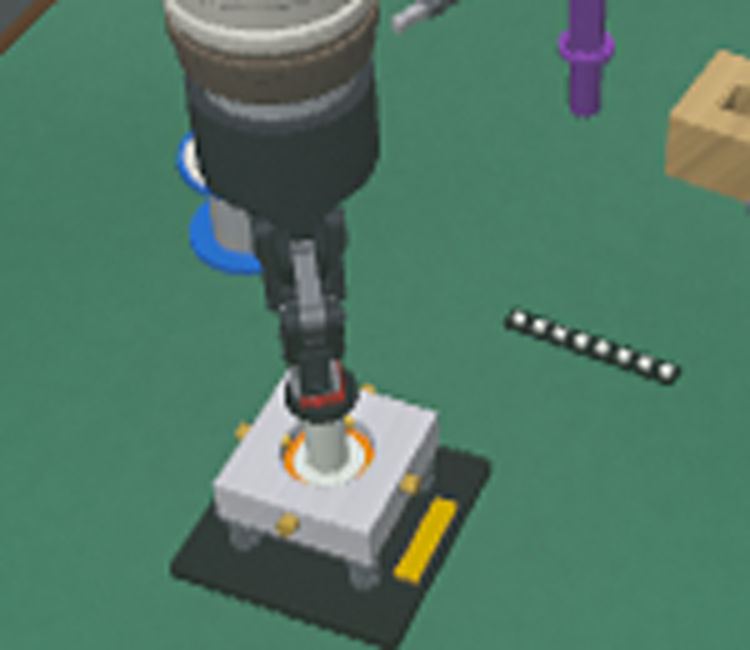

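View pics/w8.png

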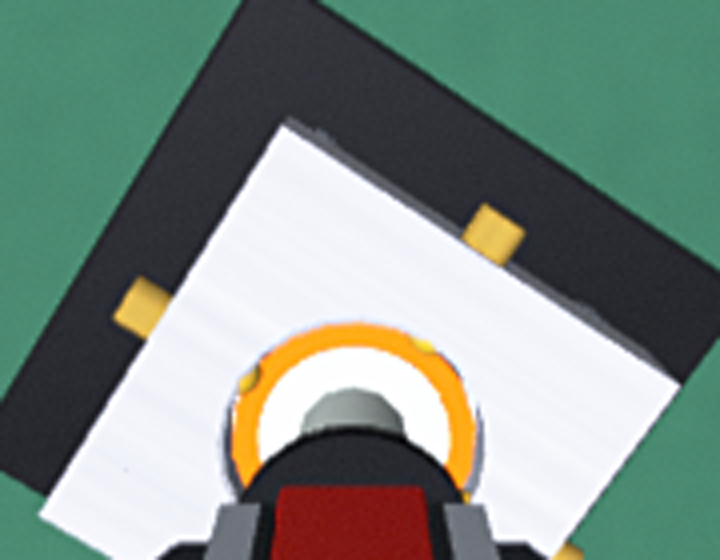

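The cap top is 7.7 mm below the mouth (8 mm expected), and the balls show above the rim. I'll press slightly more, hold briefly, then lift away slowly.

>>> {"method": "play_rows", "body": {"commands": [{"tx":0,"ty":0,"tz":0.1,"ax":0,"ay":0,"az":0},{"tx":0,"ty":0,"tz":0.2,"ax":0,"ay":0,"az":0},{"tx":0,"ty":0,"tz":0.3,"ax":0,"ay":0,"az":0},{"tx":0,"ty":0,"tz":0.3,"ax":0,"ay":0,"az":0},{"tx":0,"ty":0,"tz":0.3,"ax":0,"ay":0,"az":0}]}}

```text
time: 12.75
ee_pos: [0.5792, 0.1689, 0.1289]
tcp_rot: [180.0, -0.1, 35.0]
wrist_force: [-0.6, 0.1, 8.1]
opening: 0.019
```

>>> {"method": "play_rows", "body": {"commands": [{"tx":0,"ty":0,"tz":-0.3,"ax":0,"ay":0,"az":0},{"tx":0,"ty":0,"tz":-0.6,"ax":0,"ay":0,"az":0},{"tx":0,"ty":0,"tz":-0.9,"ax":0,"ay":0,"az":0},{"tx":0,"ty":0,"tz":-1.2,"ax":0,"ay":0,"az":0},{"tx":0,"ty":0,"tz":-1.6,"ax":0,"ay":0,"az":0},{"tx":0,"ty":0,"tz":-2,"ax":0,"ay":0,"az":0},{"tx":0,"ty":0,"tz":-2.5,"ax":0,"ay":0,"az":0},{"tx":0,"ty":0,"tz":-3.2,"ax":0,"ay":0,"az":0},{"tx":0,"ty":0,"tz":-4.5,"ax":0,"ay":0,"az":0},{"tx":0,"ty":0,"tz":-6.5,"ax":0,"ay":0,"az":0},{"tx":0,"ty":0,"tz":-9,"ax":0,"ay":0,"az":0},{"tx":0,"ty":0,"tz":-11,"ax":0,"ay":0,"az":0},{"tx":0,"ty":0,"tz":-12.2,"ax":0,"ay":0,"az":0},{"tx":-5,"ty":0,"tz":-12.2,"ax":0,"ay":0,"az":0},{"tx":-5.5,"ty":0,"tz":-12.2,"ax":0,"ay":0,"az":0},{"tx":-5.5,"ty":0,"tz":-12.2,"ax":0,"ay":0,"az":0},{"tx":-5.5,"ty":0,"tz":-12.2,"ax":0,"ay":0,"az":0}]}}

```text
time: 14.45
ee_pos: [0.5344, 0.1374, 0.2509]
tcp_rot: [180.0, -0.1, 35.0]
wrist_force: [0.5, 0.3, -0.7]
opening: 0.0191
```

```bash
python3 - <<'E'
from h import *
c=cam('wrist'); W=wworld(c); o=c['obs']; print(o['ee_pos'],o['tcp_rot'],o['wrist_force'],o['time'],o['opening']); save(c,'w9.png')
d=np.hypot(W[...,0]-.578,W[...,1]-.1665); hsv=cv2.cvtColor(c['pixels'],cv2.COLOR_RGB2HSV)
m=(d<.05)&(W[...,2]>.03)&(W[...,2]<.09)
far=m&(d>.028)&(hsv[...,1]<60); print('head z',np.median(W[far][:,2]))
cap=(d<.018)&(W[...,2]<.08)&(W[...,2]>.03); P=W[cap]; print('cap z',np.median(P[:,2]),'plane',np.linalg.lstsq(np.c_[P[:,:2]-P[:,:2].mean(0),np.ones(len(P))],P[:,2],rcond=None)[0])
Rm=Rot.from_euler('xyz',o['tcp_rot'],degrees=True).as_matrix(); T=(W-o['ee_pos'])@Rm
for r in (222,245,260,275,290,310,320,342): print(r,T[r,278].round(4))
E
```

```text
[0.53443785 0.13741304 0.25090509] [ 1.79976917e+02 -8.12832194e-02  3.49873514e+01] [ 0.54993734  0.32256356 -0.71534616] 14.45 0.01906145585577748
head z 0.07343417974909616
cap z 0.06578232333212652 plane [-0.00347237  0.00204898  0.06578284]
222 [0.0077 0.0008 0.0668]
245 [0.0078 0.0007 0.026 ]
260 [0.0083 0.0007 0.0063]
275 [ 0.0085  0.0006 -0.009 ]
290 [ 0.0079  0.0006 -0.02  ]
310 [ 0.0041  0.0006 -0.0274]
320 [-0.0002  0.0006 -0.0272]
342 [-0.0097  0.0006 -0.027 ]
```

View pics/w9.png

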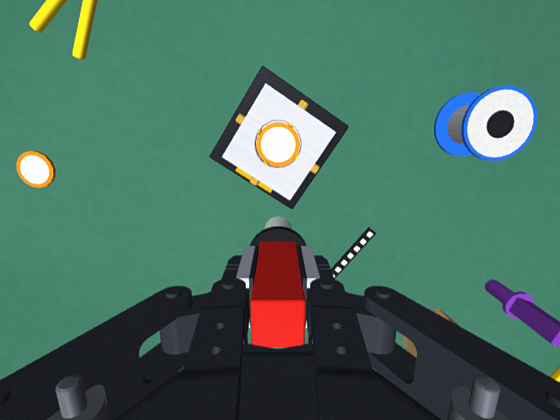

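The head is back up at z 0.0734. The cap top is 7.7 mm below the mouth, level within 0.004 rad, and the pusher hasn't slipped in the grip. Carrying it back above the stand.

>>> {"method": "play_rows", "body": {"commands": [{"tx":-1,"ty":1,"tz":0,"ax":0,"ay":0,"az":0.03},{"tx":-2.8,"ty":2.9,"tz":0,"ax":0,"ay":0,"az":0.08},{"tx":-5,"ty":5.2,"tz":0,"ax":0,"ay":0,"az":0.14},{"tx":-7.3,"ty":7.6,"tz":0,"ax":0,"ay":0,"az":0.2},{"tx":-9.7,"ty":10,"tz":0,"ax":0,"ay":0,"az":0.26},{"tx":-12.1,"ty":12.5,"tz":0,"ax":0,"ay":0,"az":0.32},{"tx":-14.5,"ty":15,"tz":0,"ax":0,"ay":0,"az":0.38},{"tx":-16.9,"ty":17.5,"tz":0,"ax":0,"ay":0,"az":0.44},{"tx":-19.1,"ty":19.8,"tz":0,"ax":0,"ay":0,"az":0.5},{"tx":-20.8,"ty":21.6,"tz":0,"ax":0,"ay":0,"az":0.55},{"tx":-22.1,"ty":22.9,"tz":0,"ax":0,"ay":0,"az":0.576},{"tx":-22.1,"ty":22.9,"tz":0,"ax":0,"ay":0,"az":0.576},{"tx":-22.1,"ty":22.9,"tz":0,"ax":0,"ay":0,"az":0.576},{"tx":-22.1,"ty":22.9,"tz":0,"ax":0,"ay":0,"az":0.576}]}}

```text
time: 15.9
ee_pos: [0.4844, -0.1767, 0.2503]
tcp_rot: [-180.0, 0.0, 2.0]
wrist_force: [0.3, -0.2, -1.4]
opening: 0.0193
```

```bash
python3 - <<'E'
from h import *
c=cam('wrist'); W=wworld(c); o=c['obs']; print(o['ee_pos'],o['tcp_rot'],o['wrist_force'],o['time'])
hsv=cv2.cvtColor(c['pixels'],cv2.COLOR_RGB2HSV); H,S,V=[hsv[...,i].astype(int) for i in range(3)]
near=np.hypot(W[...,0]-.484,W[...,1]+.178)<.06
m=near&(H>8)&(H<25)&(S>40)&(W[...,2]>.04)&(W[...,2]<.05)
print('stand',m.sum(),cv2.minAreaRect((W[m][:,:2]*1000).astype(np.float32)),np.median(W[m][:,2]))
E
```

```text
[ 0.4843888  -0.17672144  0.25029026] [-1.79989870e+02  8.99661087e-04  2.02685146e+00] [ 0.31054069 -0.24518471 -1.36991028] 15.9
stand 3276 ((482.771728515625, -177.62245178222656), (69.97708129882812, 70.21884155273438), 84.75218963623047) 0.04438976953474055
```

>>> {"method": "play_rows", "body": {"commands": [{"tx":0,"ty":0,"tz":1.5,"ax":0,"ay":0,"az":0},{"tx":0,"ty":0,"tz":4,"ax":0,"ay":0,"az":0},{"tx":0,"ty":0,"tz":7,"ax":0,"ay":0,"az":0},{"tx":0,"ty":0,"tz":9,"ax":0,"ay":0,"az":0},{"tx":0,"ty":0,"tz":10.5,"ax":0,"ay":0,"az":0},{"tx":0,"ty":0,"tz":11.5,"ax":0,"ay":0,"az":0},{"tx":0,"ty":0,"tz":12,"ax":0,"ay":0,"az":0},{"tx":0,"ty":0,"tz":12.5,"ax":0,"ay":0,"az":0},{"tx":0,"ty":0,"tz":13,"ax":0,"ay":0,"az":0},{"tx":0,"ty":0,"tz":13,"ax":0,"ay":0,"az":0}]}}

```text
time: 16.95
ee_pos: [0.4842, -0.1771, 0.1201]
tcp_rot: [-180.0, 0.0, 2.0]
wrist_force: [0.0, 0.2, -0.9]
opening: 0.0192
```

>>> {"method": "play_rows", "body": {"commands": [{"tx":0,"ty":0,"tz":0.5,"ax":0,"ay":0,"az":0},{"tx":0,"ty":0,"tz":1,"ax":0,"ay":0,"az":0},{"tx":0,"ty":0,"tz":1.5,"ax":0,"ay":0,"az":0},{"tx":0,"ty":0,"tz":2,"ax":0,"ay":0,"az":0},{"tx":0,"ty":0,"tz":2.3,"ax":0,"ay":0,"az":0},{"tx":0,"ty":0,"tz":2.5,"ax":0,"ay":0,"az":0},{"tx":0,"ty":0,"tz":2.5,"ax":0,"ay":0,"az":0}]}}

```text
time: 17.65
ee_pos: [0.4841, -0.1771, 0.095]
tcp_rot: [-180.0, 0.0, 2.0]
wrist_force: [0.5, 0.4, -1.3]
opening: 0.0191
```

>>> {"method": "play_rows", "body": {"commands": [{"tx":0,"ty":0,"tz":0.1,"ax":0,"ay":0,"az":0},{"tx":0,"ty":0,"tz":0.2,"ax":0,"ay":0,"az":0},{"tx":0,"ty":0,"tz":0.25,"ax":0,"ay":0,"az":0},{"tx":0,"ty":0,"tz":0.25,"ax":0,"ay":0,"az":0}]}}

```text
time: 18.05
ee_pos: [0.4842, -0.1771, 0.0928]
tcp_rot: [-180.0, 0.0, 2.0]
wrist_force: [0.7, -0.5, -0.7]
opening: 0.0191
```

>>> {"method": "play_rows", "body": {"commands": [{"tx":0,"ty":0,"tz":0,"ax":0,"ay":0,"az":0},{"tx":0,"ty":0,"tz":0,"ax":0,"ay":0,"az":0},{"tx":0,"ty":0,"tz":0,"ax":0,"ay":0,"az":0},{"tx":0,"ty":0,"tz":0,"ax":0,"ay":0,"az":0},{"tx":0,"ty":0,"tz":0,"ax":0,"ay":0,"az":0},{"tx":0,"ty":0,"tz":0,"ax":0,"ay":0,"az":0}], "grip": 5.0}}

```text
time: 18.65
ee_pos: [0.4842, -0.1772, 0.0928]
tcp_rot: [180.0, -0.0, 2.0]
wrist_force: [-1.4, -0.3, 0.6]
opening: 0.0494
```

>>> {"method": "play_rows", "body": {"commands": [{"tx":0,"ty":0,"tz":-1,"ax":0,"ay":0,"az":0},{"tx":0,"ty":0,"tz":-3,"ax":0,"ay":0,"az":0},{"tx":0,"ty":0,"tz":-6,"ax":0,"ay":0,"az":0},{"tx":0,"ty":0,"tz":-9,"ax":0,"ay":0,"az":0},{"tx":0,"ty":0,"tz":-13,"ax":0,"ay":0,"az":0},{"tx":0,"ty":0,"tz":-16,"ax":0,"ay":0,"az":0},{"tx":0,"ty":0,"tz":-18,"ax":0,"ay":0,"az":0},{"tx":0,"ty":0,"tz":-19,"ax":0,"ay":0,"az":0},{"tx":0,"ty":0,"tz":-19,"ax":0,"ay":0,"az":0},{"tx":0,"ty":0,"tz":-19,"ax":0,"ay":0,"az":0}]}}

```text
time: 19.65
ee_pos: [0.4841, -0.1771, 0.2819]
tcp_rot: [-180.0, 0.1, 2.0]
wrist_force: [-0.9, -0.5, -0.5]
opening: 0.0499
```

```bash
python3 - <<'E'
from h import *
c=cam('wrist'); save(c,'w10.png'); W=wworld(c); o=c['obs']; print(o['ee_pos'],o['tcp_rot'],o['time'],o['opening'],o['wrist_force'])
hsv=cv2.cvtColor(c['pixels'],cv2.COLOR_RGB2HSV); H,S,V=[hsv[...,i].astype(int) for i in range(3)]
near=np.hypot(W[...,0]-.484,W[...,1]+.178)<.06
m=near&((H<6)|(H>174))&(S>120)&(W[...,2]>.116)
print('handle top',m.sum(),W[m].mean(0),cv2.minAreaRect((W[m][:,:2]*1000).astype(np.float32)))
c=cam('side'); save(c,'s10.png')
W=world(c); d=np.hypot(W[...,0]-.575,W[...,1]-.166); print('side cap z',np.nanmedian(W[...,2][d<.015]),'head',np.nanmedian(W[...,2][(d>.026)&(d<.037)&(W[...,2]>.06)]))
E
```

```text
[ 0.48411171 -0.1771218   0.28192225] [-1.79977816e+02  5.24752067e-02  1.99390174e+00] 19.65 0.04994193675323286 [-0.92872628 -0.48759999 -0.45559643]
handle top 406 [ 0.48274277 -0.17726944  0.1193817 ] ((482.5724792480469, -177.55075073242188), (19.576303482055664, 19.402433395385742), 1.4300508499145508)
side cap z 0.06838430906229973 head 0.07609360229623169
```

View pics/w10.png

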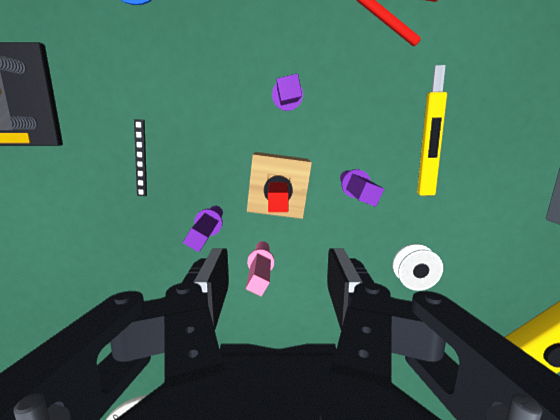

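View pics/s10.png

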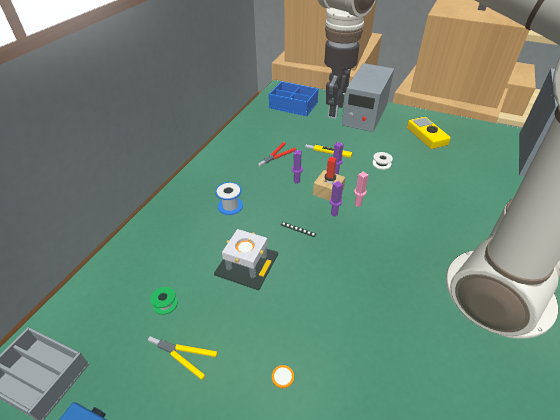

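The red pusher stands upright in its stand at wrist (278,195), with its top at z 0.119 as at the start and centred on the stand within about 0.5 mm. In the side view the cap sits sunk in the head at (245,247), and everything else is where it was. Handing in.

```bash
python3 -c "
from h import *
print(job.job_done())"
```

```text
the job is handed in; nothing more can be done
None
```

The cap is pressed home under the four catches, and the red-handled pusher is back upright in its stand, released. I handed the job in at about 19.7 s; it reports no verdict.

- **Press:** The cap gave way at about 10.5 N, counting the roughly 1.5 N weight offset in the wrist reading. Force then dropped, and I held about 9–10 N on the seated cap. That stays well under the 21 N limit at every reading I took, but I only read the force between moves.
- **Cap:** Its top is 7.7 mm below the bore's mouth in both the wrist and side views (8 mm nominal). It is level within 0.004 rad, and the brass balls show above its rim. I judged its centring by eye only.
- **Pusher:** The handle top is at z 0.119, the same as at the start, and centred on the stand within about 0.5 mm. The gripper is clear above it.
- **Bench:** In the last pictures the bystanders and the pink and purple look-alikes look unmoved, though I did not measure them. No checks failed or disagreed, but one move call was refused for missing keys before anything moved, and I resent it.

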